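# Start the chocolate melter and bring the full tin

### The arm

A 6-joint arm with a two-finger parallel gripper is mounted at the origin on the work surface. World frame = base frame: x ahead of the robot, y to its left, z up, the work surface at z = 0. Lengths are in m, angles in degrees, forces in N, time in s.
With the tool pointing down it reaches from about 0.4 to 0.825 m from the base axis. Payload 7 kg.
Tool frame: the origin (TCP) lies between the finger pads; the fingertips stand 22 mm ahead of it and the grasp point (between the pads) lies 3 mm ahead of it; z points along the fingers, y is the direction in which the jaws open and shut (so a half turn about z gives the same grasp; the last joint's range is limited). The gripper opens to 88 mm and grips with 3 to 60 N. Pads are 19 mm wide; open, the fingers measure 130 mm over their backs; the gripper's body (78 mm by 193 mm) begins 47 mm behind the grasp point.
Start: joints at [79.761, 20.546, 0.682, 0, -70.136, -16.507], TCP at [0.304, 0.603, 0.249] pointing down, gripper open.
Joint ranges: [-176.03, 176.03], [-82.01, 121.73], [-58.28, 71.71], [-173.87, 95.51], [-174.79, -0.11], [-173.66, 173.66]. Speed limits (degrees/s): [136.94, 136.94, 172.46, 180, 180, 180].

### API

Orientations are given as [roll, pitch, yaw] about the fixed x, y, z axes, in that order (R = Rz(yaw) Ry(pitch) Rx(roll)).
In Python, from plant import telemetry, cams, r gives the robot as it stands.
- The arm moves only by the tool carry_out, never from a script. Its argument "commands" is one flat list of numbers, 5 for each row, row after row: the shift along the world's x, y, z as a fraction of full scale, then the turn about the world's z as a fraction of full scale, then the gripper's target within -1 to 1 (shut at 1, half-way at 0, fully open at -1). In form: [x, y, z, turn, claw, x, y, z, turn, claw, ...]. A call has 1 to 8 rows; each row shifts and turns the commanded pose from where the row before left it; what a row does not reach is not made up. Full scale, the value 1, is 0.04 m for a shift and 4 degrees for a turn. A row lasts 1/10 s, in which the tool goes at most 50 mm and 8.59 degrees, less where a joint would pass 70% of its speed; a pose out of reach is approached as far as the arm can. A call with a number of a shift or a turn outside -1 to 1 is refused whole. A call with a gripper value outside its range is refused whole. The fingers move at their own pace and stop on an object; "grip_force" is the grip in N (left out, the last holds). Time passes only in rows, so rows that do not move let the fingers close. It gives the time, the measured TCP pose, the force and the opening at its end, in the units of the state.
- telemetry.get_state(): the state, without advancing time (a new reading comes with each control period).
- cams.capture(name): name is "side" or "top"; returns a dict with "frame" (480x640x3 uint8, red, green, blue), "camera_matrix" (3x3 intrinsics, pixels), "k1" (the pictures are not rectified: a ray, as slopes to the right and down, at radius r is drawn at 1 + k1 r^2 times it, then the intrinsics apply), "camera_from_world" (4x4, takes a point from world to camera coordinates). Camera axes: x right, y down, z forward; pixel columns grow to the right and rows downward; lengths in m; the calibration is good to about 2 mm. A picture is of the moment at which its call begins. There is no depth.
- r.close_job(): hands the job in, once; it reports no verdict.
The state is a dict: "time_s": time; "joints": joint angles; "qd": joint speeds; "joint_torque": joint torques, N m; "tcp_pos": TCP position; "eef_rot": TCP orientation; "contact_force": force on the tool from outside, world axes, zero at the start; "moment": the same for the moment, N m; "gripper_width": finger opening in m.
Only numpy, scipy, OpenCV 4.12 (cv2) and the standard library are available. Lean on these libraries where they do the work, as an engineer would, in place of code of your own. Each camera call takes 0.05 s, during which the arm holds its last target. There are 200 camera calls.

### The job

Get the chocolate melter ready: first turn its knob to the mark with two bars. Then find, by lifting them, the full one of the three identical closed tins (the other two are nearly empty) and hold it upright above the middle of the melter's pot, lifted well clear of it; finish while still holding it there. Leave the other two tins standing upright on the table, and do not disturb the bowl, the vase or the spoon.

Things in the scene. Friction and masses are not known exactly. Their poses are not given: they have to be found in the camera images.
- melter: mint painted chocolate melter, a box 170 mm (its x) by 300 mm (its y) and 70 mm high, fixed to the table; origin at the middle of its underside. Its open square pot (134 x 134 mm inside) lies in its +y part and its knob on the flat deck of its -y part, at x 0, y -85 mm
- pot (a point): centre of the pot's mouth, at the height of the melter's rim, 70 mm above the table; axes as the melter's
- knob (a joint): angle (rad) of the melter's knob about the vertical; grows as it is turned clockwise seen from above. Four detents, each with a black mark on the deck beside the knob: 0 = single round dot, 0.6 = one bar, 1.2 = two bars, 1.8 = three bars; end stops at 0 and 1.8. It starts at the dot, at one bar or in between. It clicks into a detent if let go near it; passing from one to the next takes about 0.08 N m
- knob_grip (a point): on the knob's vertical axis, 107 mm above the table, at the height to grip the knob's black upright grip bar: 42 mm long, 14 mm thick, its top 9 mm above this point and its foot 23 mm below. The axes turn with the knob: the bar lies along x, and the white pointer line on its top is on the -x side (so at joint 0 it points along the melter's -x)
- tin_a_mid (a point): a closed square aluminium tin, 58 x 58 mm and 100 mm tall, flat lid, stands loose on the table; this point is the tin's centre, 50 mm above its underside, z up its height, x and y square to its sides. The three tins look the same; the full one weighs 0.37 to 0.50 kg, the other two 0.11 to 0.18 kg each, and any of the three may be the full one
- tin_b_mid (a point): a closed square aluminium tin, 58 x 58 mm and 100 mm tall, flat lid, stands loose on the table; this point is the tin's centre, 50 mm above its underside, z up its height, x and y square to its sides. The three tins look the same; the full one weighs 0.37 to 0.50 kg, the other two 0.11 to 0.18 kg each, and any of the three may be the full one
- tin_c_mid (a point): a closed square aluminium tin, 58 x 58 mm and 100 mm tall, flat lid, stands loose on the table; this point is the tin's centre, 50 mm above its underside, z up its height, x and y square to its sides. The three tins look the same; the full one weighs 0.37 to 0.50 kg, the other two 0.11 to 0.18 kg each, and any of the three may be the full one
- tin_a: the same tin as tin_a_mid; origin at the middle of its underside
- tin_b: the same tin as tin_b_mid; origin at the middle of its underside
- tin_c: the same tin as tin_c_mid; origin at the middle of its underside
- table: the white table, its top at height 0
- bowl: small white bowl, 110 mm across, 45 mm high, loose bystander; origin under its centre
- vase: glass bud vase, 68 mm across, 110 mm tall, loose bystander; origin under its centre
- spoon: spoon lying on the table, 200 mm long with a wooden handle, loose bystander; length along its x

How it is judged:
By the outcome, as a careful person would: the job done as asked, in the order asked, and still so for the second after the job is handed in, while the arm keeps its last pose, push and grip.
It also fails if it takes over 70 s, if anything falls off the work surface, if the arm or the gripper's body presses on something with over 40 N, if the wrist force passes 120 N, or if a joint passes its speed limit or range.

## Working session

There is one attempt and no reset: what is moved stays moved. The work goes in short steps, Python scripts to look and compute and a tool call to move; the robot and the scene stay as the last step left them, time stands still between calls to the robot, and variables do not carry over. Pictures are saved under pics/ and viewed, about 8 in all and at most 12, crops included, and the job is handed in when it is done.

Besides the shell and the picture viewer there is one more tool, called as name(argument=value, ...) on one line, values as JSON. carry_out: Moves the arm, as the interface text tells. Shift numbers are shares of 0.04 m and turn numbers shares of 4 degrees, none past 1 either way. Its arguments: {"type":"object","properties":{"commands":{"type":"array"},"grip_force":{"type":"number"}},"required":["commands"]}

```bash
mkdir -p pics; ls; cat > h.py <<'E'
import numpy as np, cv2
from plant import telemetry, cams, r
def cap(n,f=None):
    c=cams.capture(n)
    if f: cv2.imwrite('pics/'+f,cv2.cvtColor(c['frame'],cv2.COLOR_RGB2BGR))
    return c
def cast(c,uv,z):
    uv=np.array(uv,float).reshape(-1,1,2)
    n=cv2.undistortPoints(uv,np.array(c['camera_matrix']),np.array([c['k1'],0,0,0,0.])).reshape(-1,2)
    T=np.array(c['camera_from_world']);R=T[:3,:3];o=-R.T@T[:3,3]
    d=np.c_[n,np.ones(len(n))]@R
    return o+d*((z-o[2])/d[:,2])[:,None]
def proj(c,P):
    T=np.array(c['camera_from_world'])
    return cv2.projectPoints(np.array(P,float).reshape(-1,3),cv2.Rodrigues(T[:3,:3])[0],T[:3,3],np.array(c['camera_matrix']),np.array([c['k1'],0,0,0,0.]))[0].reshape(-1,2)
E
python3 - <<'E'
from h import *
for n in('top','side'):
    c=cap(n,n+'1.png');T=c['camera_from_world'];print(n,c['k1'],c['camera_matrix'],-T[:3,:3].T@T[:3,3],T[:3,:3].round(2))
print(telemetry.get_state())
E
```

```text
pics
top -0.026781345233255656 [[472.28678224   0.         322.64687325]
 [  0.         472.28678224 243.50924178]
 [  0.           0.           1.        ]] [ 0.52341107 -0.05044457  0.90714029] [[-0.03 -1.   -0.02]
 [-1.    0.03 -0.08]
 [ 0.08  0.01 -1.  ]]
side -0.07948404587812281 [[572.65920195   0.         317.76503252]
 [  0.         572.65920195 246.99310659]
 [  0.           0.           1.        ]] [-0.00957678 -0.73207399  0.98521288] [[ 0.74 -0.68 -0.01]
 [-0.47 -0.5  -0.72]
 [ 0.48  0.54 -0.69]]
{'time_s': 0.1, 'joints': array([ 7.97607762e+01,  2.05886308e+01,  6.38142886e-01, -1.61118680e-02,
       -7.01357154e+01, -1.65071129e+01]), 'qd': array([-0.00346255,  0.03504863,  0.05815976,  0.09730039,  0.03598029,
       -0.04003061]), 'joint_torque': array([-1.00160381e-03, -5.84161270e+01,  2.93750703e+01,  7.01549783e+00,
        1.01423910e-02, -4.85860551e-05]), 'tcp_pos': array([0.30362345, 0.60240261, 0.2477001 ]), 'eef_rot': array([ 1.79913046e+02, -9.97276182e-03, -2.67518152e+01]), 'contact_force': array([ 0.69101999, -0.18592897, -0.11846924]), 'moment': array([ 0.00209487,  0.00850283, -0.01569915]), 'gripper_width': 0.0872080510165037}
```

View pics/top1.png

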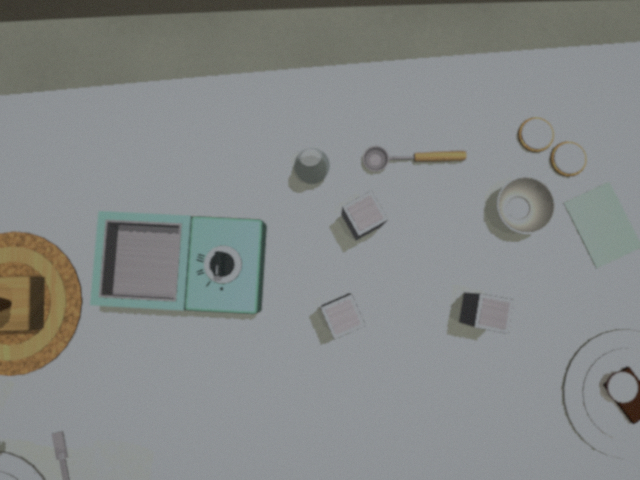

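View pics/side1.png

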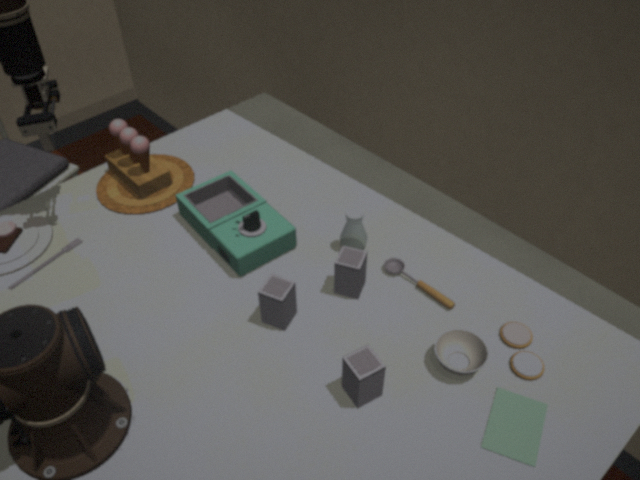

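Top view: melter about (95..265, 213..313) px with its pot on the left and the knob at (221,264). Tins are at (365,214), (343,316) and (492,312), the vase at (312,167), the spoon at (375–465,158) and the bowl at (525,206). The side view agrees. Next I'll measure the contours and crop the knob.

```bash
python3 - <<'E'
from h import *
c=cap('top');f=c['frame'];hsv=cv2.cvtColor(f,cv2.COLOR_RGB2HSV)
big=lambda x0,y0,x1,y1,k:cv2.resize(f[y0:y1,x0:x1],None,fx=k,fy=k,interpolation=cv2.INTER_CUBIC)
a=big(185,230,260,300,5.6);b=big(310,180,400,350,2.3)
b2=big(450,280,530,340,4)
H=max(a.shape[0],b.shape[0]);pad=lambda i:cv2.copyMakeBorder(i,0,max(0,H-i.shape[0]),0,0,cv2.BORDER_CONSTANT)
im=np.hstack([pad(a),pad(b)]);cv2.imwrite('pics/crop1.png',im[...,::-1])
m=cv2.inRange(hsv,(70,50,50),(95,255,255));
cs,_=cv2.findContours(m,cv2.RETR_EXTERNAL,2);k=max(cs,key=cv2.contourArea)
P=cast(c,k[:,0],.07)[:,:2].astype(np.float32)
print('melter',cv2.boundingRect(k),cv2.minAreaRect(P))
# tin tops: brightish pinkish
for n,(u,v) in dict(a=(365,214),b=(343,316),c=(492,312)).items():
    print(n,f[v,u],hsv[v,u],f[v-40,u-0],cast(c,(u,v),.1))
print(f[264,190:256].tolist()[::6])
E
```

```text
melter (91, 212, 175, 102) ((0.566838264465332, 0.22084611654281616), (0.3047885000705719, 0.16720189154148102), 85.44835662841797)
a [142 138 140] [165   7 142] [140 145 147] [[ 0.63905501 -0.1130633   0.1       ]]
b [145 144 146] [135   3 146] [142 147 151] [[ 0.46600324 -0.07008317  0.1       ]]
c [138 133 135] [168   9 138] [146 150 153] [[ 0.46603001 -0.322213    0.1       ]]
[[110, 145, 137], [114, 147, 144], [118, 147, 146], [133, 137, 140], [42, 46, 45], [42, 46, 50], [43, 49, 49], [48, 55, 54], [144, 148, 151], [117, 147, 148], [122, 148, 152]]
```

View pics/crop1.png

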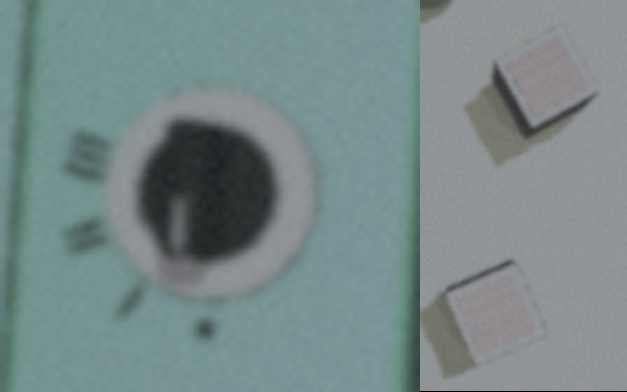

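The pointer sits near the dot, about 0 to 0.1 rad. Next I'll refine the edges for the melter, the tin lids (pinkish label) and the knob.

```bash
python3 - <<'E'
from h import *
for cam in('top','side'):
    fs=[cap(cam) for _ in range(5)];c=fs[0]
    f=np.mean([x['frame'].astype(float) for x in fs],0);f8=cv2.GaussianBlur(f,(0,0),1.0)
    d=f8[...,0]-f8[...,1]
    if cam=='top':
        hsv=cv2.cvtColor(f8.astype(np.uint8),cv2.COLOR_RGB2HSV)
        m=cv2.inRange(hsv,(70,35,50),(95,255,255))
        def line(pts):
            P=cast(c,pts,.07)[:,:2].astype(np.float32);vx,vy,x,y=cv2.fitLine(P,cv2.DIST_HUBER,0,.01,.01).ravel();return np.round([x,y,np.degrees(np.arctan(vy/vx)),vx,vy],4)
        cols=range(110,255,3);rows=range(222,304,2)
        print('hi x',line([(u,np.where(m[195:260,u])[0].min()+195-.5) for u in cols]))
        print('lo x',line([(u,np.where(m[290:330,u])[0].max()+290+.5) for u in cols]))
        print('hi y',line([(np.where(m[v,80:130])[0].min()+80-.5,v) for v in rows]))
        print('lo y bottom/rim',line([(np.where(m[v,240:280])[0].max()+240+.5,v) for v in rows]))
        dk=((f8.max(2)<95)&(np.hypot(*np.meshgrid(np.arange(640)-221,np.arange(480)-264))<16)).astype(np.uint8)
        k=max(cv2.findContours(dk,0,2)[0],key=cv2.contourArea);print('knob dark',cast(c,np.mean(k[:,0],0),.1),cv2.minAreaRect(k))
    cen=[(.639,-.113,.1),(.466,-.070,.1),(.466,-.322,.1)]
    for C in cen:
        u,v=proj(c,C)[0].astype(int);mk=np.zeros(d.shape,np.uint8);mk[v-22:v+23,u-22:u+23]=(d[v-22:v+23,u-22:u+23]>1).astype(np.uint8)
        mk=cv2.morphologyEx(mk,cv2.MORPH_OPEN,np.ones((3,3)))
        k=max(cv2.findContours(mk,0,2)[0],key=cv2.contourArea);P=cast(c,k[:,0],.1)[:,:2].astype(np.float32);print(cam,(u,v),cv2.minAreaRect(P))
E
```

```text
hi x [6.51200e-01 2.13800e-01 8.53381e+01 8.13000e-02 9.96700e-01]
lo x [4.81900e-01 2.22300e-01 8.56319e+01 7.62000e-02 9.97100e-01]
hi y [ 0.5707  0.3747 -4.3645  0.9971 -0.0761]
lo y bottom/rim [ 0.5623  0.0683 -4.4532  0.997  -0.0776]
knob dark [[0.55855821 0.13630478 0.1       ]] ((221.5, 264.0), (24.0, 23.0), 90.0)
top (np.int64(364), np.int64(214)) ((0.6415209174156189, -0.11276957392692566), (0.04453665763139725, 0.04502570629119873), 27.52117919921875)
top (np.int64(342), np.int64(316)) ((0.46544450521469116, -0.06947489082813263), (0.04433746263384819, 0.04423709586262703), 21.83487319946289)
top (np.int64(491), np.int64(312)) ((0.46398669481277466, -0.32525554299354553), (0.04449491947889328, 0.044788654893636703), 78.07697296142578)
side (np.int64(349), np.int64(257)) ((0.6324576139450073, -0.12382502853870392), (0.08366306871175766, 0.06469034403562546), 31.73084831237793)
side (np.int64(276), np.int64(286)) ((0.4636192321777344, -0.0730830729007721), (0.06306491047143936, 0.060938820242881775), 19.702682495117188)
side (np.int64(362), np.int64(359)) ((0.457901269197464, -0.33730998635292053), (0.08070559799671173, 0.06391642242670059), 77.69367218017578)
```

carry_out(commands=[0.535, -0.964, 0, 0.43, -1, 0.535, -0.964, 0, 0.43, -1, 0.535, -0.964, 0, 0.43, -1, 0.535, -0.964, 0, 0.43, -1, 0.535, -0.964, 0, 0.43, -1, 0.535, -0.964, 0, 0.43, -1, 0.535, -0.964, 0, 0.43, -1, 0.535, -0.964, 0, 0.43, -1], grip_force=20)

```text
time_s: 1.45
tcp_pos: [0.4756, 0.2927, 0.249]
eef_rot: [-180.0, -0.0, -12.9]
contact_force: [0.4, 1.4, 0.1]
gripper_width: 0.0876
```

carry_out(commands=[0.535, -0.964, 0, 0.43, -1, 0.535, -0.964, 0, 0.43, -1, 0.535, -0.964, 0, 0.43, -1, 0.535, -0.964, 0, 0.43, -1, 0, 0, 0, 0, -1, 0, 0, 0, 0, -1, 0, 0, 0, 0, -1])

```text
time_s: 2.15
tcp_pos: [0.5604, 0.1404, 0.2486]
eef_rot: [-180.0, -0.0, -6.1]
contact_force: [0.7, -0.0, -0.1]
gripper_width: 0.0872
```

carry_out(commands=[0, 0, -0.85, 0, -1, 0, 0, -0.85, 0, -1, 0, 0, -0.85, 0, -1, 0, 0, -0.4, 0, -1, 0, 0, -0.3, 0, -1, 0, 0, -0.2, 0, -1, 0, 0, 0, 0, -1])

```text
time_s: 2.85
tcp_pos: [0.5602, 0.1406, 0.1101]
eef_rot: [180.0, 0.0, -6.1]
contact_force: [-0.6, -0.3, 0.6]
gripper_width: 0.0874
```

```bash
python3 - <<'E'
from h import *
s=cap('side')['frame'];t=cap('top')['frame']
a=cv2.resize(s[150:290,160:320],(480,420));cv2.imwrite('pics/k2.png',a[...,::-1])
print(telemetry.get_state()['tcp_pos'])
E
```

```text
[0.56104341 0.14055576 0.11138919]
```

View pics/k2.png

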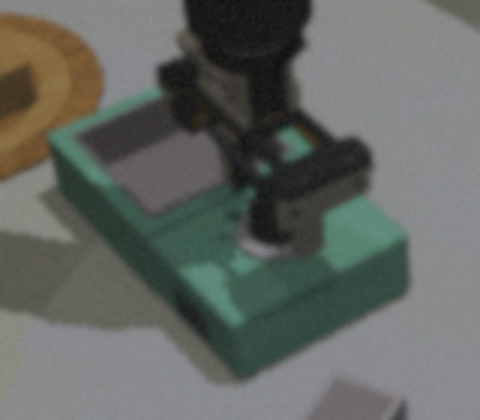

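The jaws straddle the knob (crop about (270,215)), with one finger on each side. Closing now.

carry_out(commands=[0, 0, 0, 0, 1, 0, 0, 0, 0, 1, 0, 0, 0, 0, 1, 0, 0, 0, 0, 1, 0, 0, 0, 0, 1, 0, 0, 0, 0, 1, 0, 0, 0, 0, 1, 0, 0, 0, 0, 1], grip_force=20)

```text
time_s: 3.75
tcp_pos: [0.5606, 0.14, 0.1105]
eef_rot: [180.0, 0.0, -6.1]
contact_force: [-0.6, -0.1, -0.9]
gripper_width: 0.0289
```

```bash
python3 -c "
from h import *
s=telemetry.get_state();print(s['tcp_pos'],s['eef_rot'],s['contact_force'],s['moment'],s['gripper_width'])"
```

```text
[0.56056906 0.14002689 0.11052619] [ 1.79997374e+02  2.19759279e-03 -6.10652385e+00] [-0.63761185 -0.09383707 -0.94377311] [-0.01606972  0.0223073  -0.04024787] 0.02894730955543984
```

Still closing, so I'll wait for the fingers.

carry_out(commands=[0, 0, 0, 0, 1, 0, 0, 0, 0, 1, 0, 0, 0, 0, 1, 0, 0, 0, 0, 1])

```text
time_s: 4.15
tcp_pos: [0.5603, 0.1392, 0.1105]
eef_rot: [179.9, 0.0, -6.1]
contact_force: [0.5, -5.9, 2.6]
gripper_width: 0.0136
```

```bash
python3 -c "
from h import *
s=telemetry.get_state();print(s['tcp_pos'],s['eef_rot'],s['contact_force'],s['moment'],s['gripper_width'])"
```

```text
[0.56028311 0.13920638 0.1105145 ] [ 1.79928196e+02  3.86062614e-02 -6.11367054e+00] [ 0.53959478 -5.91747844  2.56028014] [-2.05301038  0.00603011  0.04951663] 0.013553890093397879
```

carry_out(commands=[0, -0.04, 0, 0, 1, 0, 0, 0, -0.7, 1, 0, 0, 0, -0.7, 1, 0, 0, 0, -0.7, 1, 0, 0, 0, -0.7, 1, 0, 0, 0, -0.7, 1, 0, 0, 0, -0.7, 1, 0, 0, 0, -0.7, 1], grip_force=30)

```text
time_s: 4.95
tcp_pos: [0.5604, 0.1392, 0.1105]
eef_rot: [-179.9, 0.0, -25.8]
contact_force: [-1.8, 2.0, 1.3]
gripper_width: 0.0141
```

carry_out(commands=[0, 0, 0, -0.7, 1, 0, 0, 0, -0.7, 1, 0, 0, 0, -0.7, 1, 0, 0, 0, -0.7, 1, 0, 0, 0, -0.7, 1, 0, 0, 0, -0.7, 1, 0, 0, 0, -0.7, 1, 0, 0, 0, -0.7, 1])

```text
time_s: 5.75
tcp_pos: [0.5605, 0.1393, 0.1106]
eef_rot: [-179.9, 0.0, -48.2]
contact_force: [-1.5, 3.1, 0.5]
gripper_width: 0.0139
```

carry_out(commands=[0, 0, 0, -0.7, 1, 0, 0, 0, -0.7, 1, 0, 0, 0, -0.7, 1, 0, 0, 0, -0.7, 1, 0, 0, 0, -0.7, 1, 0, 0, 0, -0.7, 1, 0, 0, 0, -0.7, 1])

```text
time_s: 6.45
tcp_pos: [0.5606, 0.1394, 0.1106]
eef_rot: [-179.9, 0.1, -67.8]
contact_force: [-1.2, 2.7, 0.9]
gripper_width: 0.0141
```

carry_out(commands=[0, 0, 0, -0.7, 1, 0, 0, 0, -0.7, 1, 0, 0, 0, 0, 1, 0, 0, 0, 0, -1, 0, 0, 0, 0, -1, 0, 0, 0, 0, -1, 0, 0, 0, 0, -1, 0, 0, 0, 0, -1])

```text
time_s: 7.25
tcp_pos: [0.5606, 0.1383, 0.1106]
eef_rot: [180.0, -0.0, -73.3]
contact_force: [0.0, -0.2, 0.4]
gripper_width: 0.048
```

carry_out(commands=[0, 0, 0, 0, -1, 0, 0, 0.4, 0, -1, 0, 0, 0.8, 0, -1, 0, 0, 0.8, 0, -1, 0, 0, 0.8, 0, -1, 0, -1, 0.6, 0, -1, 0, -1, 0, 0, -1, 0, -1, 0, 0, -1])

```text
time_s: 8.05
tcp_pos: [0.5607, 0.0176, 0.2477]
eef_rot: [-179.9, 0.0, -73.2]
contact_force: [1.1, -0.5, -1.1]
gripper_width: 0.0877
```

carry_out(commands=[-0.6, -0.9, 0, 0.7, -1, -0.6, -0.4, 0, 0.7, -1, -0.6, 0, 0, 0.7, -1, -0.5, 0, 0, 0.7, -1])

```text
time_s: 8.45
tcp_pos: [0.4672, -0.0345, 0.2465]
eef_rot: [180.0, 0.0, -62.1]
contact_force: [0.2, 0.4, 0.7]
gripper_width: 0.0879
```

```bash
python3 - <<'E'
from h import *
c=cap('top');f=c['frame'];a=cv2.resize(f[225:305,180:265],None,fx=6,fy=6,interpolation=cv2.INTER_CUBIC);cv2.imwrite('pics/k3.png',a[...,::-1])
E
```

```text
(no output)
```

View pics/k3.png

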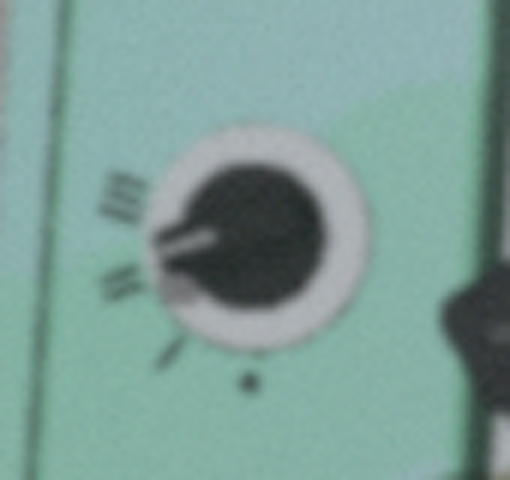

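The pointer runs from about (215,237) to (165,247) in the crop, next to the two-bar mark. I'll check the angle numerically.

```bash
python3 - <<'E'
from h import *
c=cap('top');o=np.array([180,225])
print('line px world',cast(c,o+np.array([[215,237],[165,247]])/6,.116))
for z in (.116,):
  for a in(0,.6,1.1,1.2,1.3,1.8):
    t=np.radians(-4.5)-a+np.pi
    print(a,[((proj(c,[.5604+r_*np.cos(t),.1393+r_*np.sin(t),z])[0]-o)*6).round() for r_ in(0,.008,.019)])
# ridge of line: bright px within dark knob
f=np.mean([cap('top')['frame'].astype(float) for _ in range(6)],0).max(2)
g=cv2.resize(f[225:305,180:265].astype(np.float32),None,fx=6,fy=6,interpolation=cv2.INTER_CUBIC)
for x in range(165,222,8): col=g[215:265,x];print(x,215+col.argmax(), col.round()[::4].astype(int))
E
```

```text
line px world [[0.55824648 0.14165033 0.116     ]
 [0.55580859 0.15579594 0.116     ]]
0 [array([223., 229.]), array([221., 258.]), array([219., 297.])]
0.6 [array([223., 229.]), array([206., 252.]), array([181., 283.])]
1.1 [array([223., 229.]), array([197., 241.]), array([161., 257.])]
1.2 [array([223., 229.]), array([196., 238.]), array([159., 250.])]
1.3 [array([223., 229.]), array([196., 235.]), array([157., 244.])]
1.8 [array([223., 229.]), array([196., 221.]), array([159., 210.])]
165 215 [177 166 149 119  91  76  79  98 115 119 107  95  87]
173 215 [167 150 126  93  73  70  86 109 121 115  93  71  58]
181 215 [129 112  93  73  69  83 105 119 118 101  77  60  51]
189 242 [ 73  66  59  60  74  96 118 124 111  87  65  56  50]
197 239 [ 51  52  55  70  91 112 122 114  95  72  57  50  47]
205 237 [ 51  54  57  77 103 122 122 102  80  60  52  49  47]
213 236 [52 52 56 69 83 95 93 79 64 54 51 47 45]
221 237 [51 52 53 56 60 63 62 59 55 51 48 48 46]
```

The slope gives about 1.2 rad, so the knob is at two bars. Next is tin B.

carry_out(commands=[-0.04, -0.87, 0, -0.76, -1, 0, 0, -0.8, -0.76, -1, 0, 0, -0.8, 0, -1, 0, 0, -0.8, 0, -1, 0, 0, -0.8, 0, -1, 0, 0, -0.7, 0, -1, 0, 0, -0.42, 0, -1, 0, 0, 0, 0, 0.2], grip_force=25)

```text
time_s: 9.65
tcp_pos: [0.4656, -0.0687, 0.0712]
eef_rot: [179.7, 0.0, -68.2]
contact_force: [-0.3, -0.1, -0.1]
gripper_width: 0.0843
```

carry_out(commands=[0, 0, 0, 0, 1, 0, 0, 0, 0, 1, 0, 0, 0, 0, 1, 0, 0, 0, 0, 1, 0, 0, 0, 0, 1, 0, 0, 0, 0, 1, 0, 0, 0, 0, 1, 0, 0, 0, 0, 1])

```text
time_s: 10.45
tcp_pos: [0.4669, -0.0685, 0.0746]
eef_rot: [-180.0, -0.0, -68.2]
contact_force: [-3.2, -0.3, 6.1]
gripper_width: 0.0579
```

```bash
cat >> h.py <<'E'
def st():
    S=[]
    for _ in range(8): cams.capture('top');S.append(telemetry.get_state())
    s=S[-1];print(s['time_s'],s['tcp_pos'].round(4),s['eef_rot'].round(1),'F',np.mean([x['contact_force'] for x in S],0).round(2),'M',np.mean([x['moment'] for x in S],0).round(3),s['gripper_width'])
E
python3 -c "
from h import *
st()"
```

```text
10.85 [ 0.4668 -0.0685  0.0746] [-180.    -0.   -68.2] F [-3.61 -0.37  6.53] M [-0.057  1.319 -0.041] 0.05764135547321692
```

Gripped (width 58 mm). Lifting 60 mm.

carry_out(commands=[0, 0, 0.2, 0, 1, 0, 0, 0.4, 0, 1, 0, 0, 0.5, 0, 1, 0, 0, 0.4, 0, 1, 0, 0, 0, 0, 1, 0, 0, 0, 0, 1, 0, 0, 0, 0, 1])

```text
time_s: 11.55
tcp_pos: [0.4662, -0.0684, 0.1329]
eef_rot: [179.9, 0.0, -68.2]
contact_force: [0.1, 0.1, -4.8]
gripper_width: 0.0579
```

```bash
python3 -c "
from h import *
st()"
```

```text
11.95 [ 0.4669 -0.0684  0.1335] [180.    0.  -68.2] F [ 0.03 -0.33 -4.07] M [ 0.057 -0.04  -0.001] 0.05814727976349678
```

Weight reads 4.1 N, or 0.41 kg, against about 0 N unloaded just before. This is the full tin, so I'll carry it up and over the pot.

carry_out(commands=[0, 0, 0.4, 0, 1, 0, 0, 0.7, 0, 1, 0, 0, 0.8, 0, 1, 0, 0, 0.8, 0, 1, 0, 0, 0.6, 0, 1, 0.08, 0.3, 0, 0, 1, 0.18, 0.6, 0, 0, 1, 0.18, 0.6, 0, 0, 1])

```text
time_s: 12.75
tcp_pos: [0.4842, -0.0075, 0.2648]
eef_rot: [180.0, 0.0, -68.3]
contact_force: [0.6, -0.4, -3.7]
gripper_width: 0.0579
```

carry_out(commands=[0.2, 0.7, 0, 0, 1, 0.2, 0.7, 0, 0, 1, 0.2, 0.7, 0, 0, 1, 0.2, 0.7, 0, 0, 1, 0.2, 0.7, 0, 0, 1, 0.2, 0.7, 0, 0, 1, 0.2, 0.7, 0, 0, 1, 0.2, 0.7, 0, 0, 1])

```text
time_s: 13.55
tcp_pos: [0.5481, 0.2172, 0.264]
eef_rot: [179.9, -0.0, -68.2]
contact_force: [0.1, -0.8, -4.3]
gripper_width: 0.0578
```

carry_out(commands=[0.2, 0.7, 0, 0, 1, 0.18, 0.6, 0, 0, 1, 0.15, 0.5, 0, 0, 1, 0, 0, 0, 0, 1, 0, 0, 0, 0, 1, 0, 0, 0, 0, 1])

```text
time_s: 14.15
tcp_pos: [0.5692, 0.2873, 0.2647]
eef_rot: [179.9, -0.0, -68.2]
contact_force: [0.4, 0.3, -4.0]
gripper_width: 0.0579
```

```bash
python3 - <<'E'
from h import *
st()
cap('side','s4.png');cap('top','t4.png')
E
```

```text
14.55 [0.5698 0.2874 0.266 ] [-180.     0.   -68.2] F [ 0.08 -0.11 -4.27] M [ 0.052 -0.033  0.01 ] 0.05780780147890819
```

View pics/s4.png

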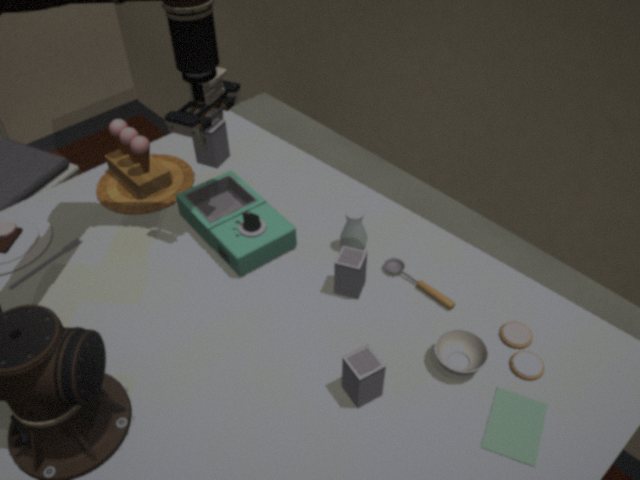

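View pics/t4.png

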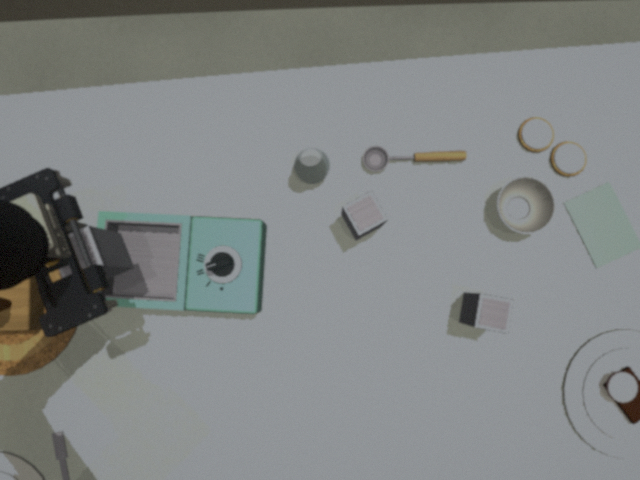

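Side view: tin upright in the jaws at (211,142), well above the pot at (221,198). Top view: knob pointer at two bars, and the other tins, vase, spoon and bowl have not moved. I'll make a small trim and a numeric check.

carry_out(commands=[0.06, 0.05, 0, 0, 1, 0, 0, 0, 0, 1, 0, 0, 0, 0, 1])

```text
time_s: 14.95
tcp_pos: [0.5722, 0.2897, 0.2656]
eef_rot: [180.0, -0.0, -68.2]
contact_force: [-0.2, -0.4, -4.7]
gripper_width: 0.058
```

```bash
python3 - <<'E'
from h import *
st()
t=cap('top');s=cap('side')
ym=np.array([.0785,.9969]);xm=np.array([.9969,-.0785]);pc=np.array([.5722,.2893])
print('pot corners px',[proj(t,[*(pc+.067*(i*xm+j*ym)),.07])[0].round() for i,j in((1,1),(1,-1),(-1,-1),(-1,1))])
print('tin mid side px',proj(s,[*pc,.242])[0],'bottom',proj(s,[*pc,.192])[0])
E
```

```text
15.35 [0.5722 0.2896 0.2658] [-180.     0.   -68.2] F [ 0.02  0.48 -4.27] M [ 0.051 -0.031 -0.004] 0.057677723493560436
pot corners px [array([107., 221.]), array([180., 225.]), array([174., 299.]), array([100., 295.])]
tin mid side px [210.45649147 140.77232744] bottom [213.29859702 158.28357914]
```

The projected pot corners match the image, the tin projects where it is seen, and the arm is still. Handing in.

```bash
python3 -c "
from h import *
print(r.close_job())"
```

```text
the job is handed in; nothing more can be done
None
```

I turned the knob to the two-bar mark, then lifted one tin, found it was the full one, and handed in while holding it upright above the middle of the pot. The hand-in reported no verdict.

- **Knob:** the top view after release showed the pointer at the two-bar mark. Its slope was about 16°, where 1.2 rad should give 18°, so it is close to 1.2 rad.
- **Full tin:** I lifted only tin B. It read 4.1–4.3 N, about 0.42–0.43 kg, which is well above the 0.18 kg limit for the light tins. I did not lift the other two.
- **Hold:** the tool was at (0.572, 0.290, 0.266), within about 1 mm of the measured pot centre. The tin's underside was about 0.19 m above the table, roughly 0.12 m clear of the rim, and the grip was steady at 58 mm.
- **Other things:** the last pictures showed the other two tins standing and the bowl, vase and spoon where they were.

None of my checks failed. The robot's clock read 15.4 s at the last check before hand-in.

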